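Hold a reactor chip carrier against the port bar

ROBOT

A 6-joint arm with a two-finger parallel gripper is mounted at the origin on the work surface. World frame = base frame: x ahead of the robot, y to its left, z up, the work surface at z = 0. Lengths are in m, angles in rad, forces in N, time in s.
With the tool pointing down it reaches from about 0.35 to 0.775 m from the base axis. Payload 5.5 kg.
Tool frame: the origin (TCP) lies midway between the tips of the shut fingers; the grasp point (between the pads) lies 19 mm behind it; z points along the fingers, y is the line along which they close (so a half turn about z gives the same grasp; the last joint's range is limited). The gripper opens to 85 mm and grips with 20 to 120 N. Pads are 22 mm wide; open, the fingers measure 114 mm over their backs; the gripper's body (76 mm by 85 mm) begins 54 mm behind the grasp point. The pads swing forward as they close: fully open they stand 13 mm farther back than shut.
Start: joints at [-1.292, 0.313, 0.046, 1.304, 0, 1.431], TCP at [0.234, -0.525, 0.231] pointing down, gripper open.
Joint ranges: [-2.76, 2.76], [-0.86, 1.69], [-1.03, 1.26], [-2.2, 2.34], [-1.47, 1.5], [-3.14, 3.14]. Speed limits (rad/s): [2.57, 2.57, 3.14, 3.14, 3.14, 3.14].

INTERFACE

Orientations are given as a unit quaternion [w, x, y, z].
In Python, from workcell import env gives the robot as it stands. The module is installed in compiled form; this text tells all that it offers.
- The arm moves only by the tool carry_out, never from a script. Its argument "series" is a list of rows, each an object with "delta_rot": the turn, a rotation vector about the world's x, y, z normalised to -1 to 1, where 1 is 0.1 rad, a list of three; "travel": the shift along the world's x, y, z normalised to -1 to 1, where 1 is 0.025 m, a list of three; "fingers": the closure, from -1 (fully open) to 1 (shut). In form: [{"delta_rot": [ax, ay, az], "travel": [tx, ty, tz], "fingers": fingers}, ...]. A call has 1 to 5 rows; each row shifts and turns the commanded pose from where the row before left it; what a row does not reach is not made up. A row lasts 1/8 s, in which the tool goes at most 62.5 mm and 10.7 degrees, less where a joint would pass 70% of its speed; a pose out of reach is approached as far as the arm can. A call with a number of a shift or a turn outside -1 to 1 is refused whole. A call with a gripper value outside its range is refused whole. The fingers move at their own pace and stop on an object; "squeeze" is the grip in N (left out, the last holds). Time passes only in rows, so rows that do not move let the fingers close. It gives the time, the measured TCP pose, the force, the opening and the grip force at its end, in the units of the state.
- env.get_state(): the state, without advancing time (a new reading comes with each control period).
- env.read_camera(name): name is "side" or "top" or "wrist"; returns a dict with "color" (420x560x3 uint8, red, green, blue), "fx", "fy", "cx", "cy" (pixels), "world_from_camera" (4x4, takes a point from camera to world coordinates); the wrist camera has in their place "hand_eye" (4x4, takes a point from camera to tool coordinates, whose origin is the TCP and whose axes are the flange's). Camera axes: x right, y up, looking along -z (the intrinsics and any distortion apply to the point x, -y, -z); pixel columns grow to the right and rows downward; lengths in m; the calibration is good to about 2 mm. A picture is of the moment at which its call begins: read the wrist's pose just before it. There is no depth.
- env.hand_in(): hands the job in; it is judged then, once.
The state is a dict: "clock": time; "joint_pos": joint angles; "qvel": joint speeds; "tau": joint torques, N m; "tcp_pos": TCP position; "orientation": TCP orientation; "wrist_force": force on the tool from outside, world axes, zero at the start; "ft_torque": the same for the moment, N m; "finger_gap": finger opening in m; "grip_force": force on a finger pad.
Only numpy, scipy, OpenCV 4.12 (cv2) and the standard library are available. Lean on these libraries where they do the work, as an engineer would, in place of code of your own. Each camera call takes 0.05 s, during which the arm holds its last target. There are 200 camera calls.

TASK

Be the third hand for a colleague at the flow reactor: pick up the chip carrier that has the stepped nose, lower it flat and square into the pocket of the docking fixture with its nose towards the sprung port bar but not yet touching it, then slide it forward and press it against the bar with a steady push of about 10 N. Press smoothly, without ramming, do not drop the carrier and leave the other things where they are. Hold that push for a couple of seconds and finish still holding: do not let go, your colleague will then run in the end screw.

Things in the scene. Friction and masses are not known exactly. Their poses are not given: they have to be found in the camera images.
- carrier: The chip carrier to hold: flat black metal block 100 mm long (x), 22 mm high, white ceramic chip on top, 0.2 to 0.35 kg. Stepped outline: body 50 mm wide (y) over x = -50 to +26 mm, nose 34 mm wide over x = +26 to +50 mm. Origin: underside, middle of the 100 mm length; x points to the nose, z up. Starts flat on the bench, left or right of the fixture.
- carrier_nose (a point): Middle of the front face of the nose with its four ports: 50 mm ahead of the carrier's origin, 11 mm above its underside.
- dock: Docking fixture fixed to the bench: grey metal base plate 215 x 112 mm, 12 mm thick, whose top is the pocket floor. Origin: at bench level under the middle of the pocket; x points to the port bar (push direction), y left, z up. A carrier seated with its origin straight above this one (12 mm higher) has its nose 6 mm short of the bar and 14 mm free behind it.
- dock_rails (a point): Middle between the two rear guide rails, on the pocket floor (x = -43 mm in the fixture). The rails are 26 mm long, 53 mm apart and take the carrier's body. They stand 10 mm above the floor, the upper 4 mm a 45 degree lead-in slope. Ahead of them the pocket's sides are open for fingers over 72 mm, x = -30 to +42 mm in the fixture.
- dock_blocks (a point): Middle between the two front guide blocks, on the pocket floor (x = +48 mm in the fixture). The blocks are 12 mm long, 37 mm apart and take the carrier's nose; same height and lead-in slopes as the rails. Behind the port bar stands a white header block (x = 73 to 95 mm in the fixture, 90 mm wide, top 30 mm above the pocket floor).
- end_screw (a point): Tip of the backed-off end screw, 12 mm above the pocket floor, at x = -64 mm in the fixture. Its yoke is a plate 56 mm wide, top 24 mm above the pocket floor. The colleague uses it; leave it.
- port_bar: Sprung port bar: grey bar 60 mm wide, 8 mm thick, across the front end of the pocket; Origin: foot of its face's middle, on the pocket floor, x = 56 mm in the fixture when free. Gives way along the fixture's x by up to 6 mm against 3 N per mm without preload (10 N is 3.3 mm; end stop at 18 N). The 10 N are meant on the bar: a carrier pressed down on the floor rubs besides.
- square_carrier: Bystander: a bigger plain rectangular chip carrier, likewise black and white, 120 x 56 x 22 mm, without a nose; lies on the other side of the fixture. Origin: centre of its underside. Leave alone.
- amber_bottle: Bystander: amber glass bottle, 56 mm across, 95 mm high; origin: centre of its underside.
- driver: Bystander: screwdriver, 170 mm long, lying beyond the fixture; its x runs from handle to tip.
- vial_rack: Bystander: black rack, 75 x 155 mm, with capped sample vials, 67 mm high; origin: centre of its underside.

How it is judged:
By the outcome, as a careful person would: the job done as asked, in the order asked, and still so for the second after the job is handed in, while the arm keeps its last pose, push and grip.
It also fails if it takes over 56 s, if anything falls off the work surface, if the arm or the gripper's body presses on something with over 40 N, if the wrist force passes 120 N, or if a joint passes its speed limit or range.

## Working session

There is one attempt and no reset: what is moved stays moved. The work goes in short steps, Python scripts to look and compute and a tool call to move; the robot and the scene stay as the last step left them, time stands still between calls to the robot, and variables do not carry over. Pictures are saved under pics/ and viewed, at most 10 in all, crops included, and the job is handed in when it is done.

Besides the shell and the picture viewer there is one more tool, called after "Request:" in YAML: its name, and indented under it one key for each argument. carry_out: Moves the arm, as the interface text tells. Its arguments: {"type":"object","properties":{"series":{"type":"array","items":{"type":"object","properties":{"delta_rot":{"type":"array","items":{"type":"number"}},"travel":{"type":"array","items":{"type":"number"}},"fingers":{"type":"number"}}}},"squeeze":{"type":"number"}},"required":["series"]}

```bash
mkdir -p pics; python3 - <<'E'
from workcell import env
import cv2,pickle
s=env.get_state();print(s)
d={}
for n in("top","side"):
    c=env.read_camera(n);d[n]=c
    cv2.imwrite(f"pics/{n}0.png",c["color"][:,:,::-1])
    print(n,{k:v for k,v in c.items() if k!="color"})
pickle.dump(d,open("cams.pkl","wb"))
E
```

```text
{'clock': 0.0, 'joint_pos': array([-1.29160313e+00,  3.13983630e-01,  4.49792183e-02,  1.30359355e+00,
        3.19339201e-06,  1.43117074e+00]), 'qvel': array([-0.00218323, -0.00091904, -0.00088647, -0.00034183,  0.00084639,
        0.0005105 ]), 'tau': array([-5.64407728e-04, -4.80627716e+01,  2.98533654e+01,  1.92578364e-02,
       -1.50359106e-04,  4.77787111e-06]), 'tcp_pos': array([ 0.23367923, -0.52481918,  0.23041851]), 'orientation': array([-8.98737885e-04,  9.78153466e-01,  2.07882143e-01, -6.12187662e-05]), 'wrist_force': array([ 0.34535336,  0.28129046, -1.00830672]), 'ft_torque': array([ 0.00371837, -0.08173799,  0.01529747]), 'grip_force': 0.0, 'finger_gap': 0.08566800289744742}
top {'fx': 397.2681414845387, 'fy': 397.2681414845387, 'cx': 273.32152272783514, 'cy': 205.74525407775047, 'world_from_camera': array([[ 0.00716096,  0.98914003, -0.14680167,  0.48134659],
       [-0.99958716,  0.01116558,  0.02647327,  0.01775475],
       [ 0.0278249 ,  0.14655149,  0.98881163,  0.87286156],
       [ 0.        ,  0.        ,  0.        ,  1.        ]])}
side {'fx': 405.71411845284365, 'fy': 405.71411845284365, 'cx': 277.82731694101193, 'cy': 205.34157480075825, 'world_from_camera': array([[ 0.8758768 ,  0.36078871, -0.32042368,  0.31943056],
       [-0.48229643,  0.63369541, -0.60483079, -0.55009661],
       [-0.01516511,  0.68429645,  0.72904621,  0.68523714],
       [ 0.        ,  0.        ,  0.        ,  1.        ]])}
```

View pics/top0.png

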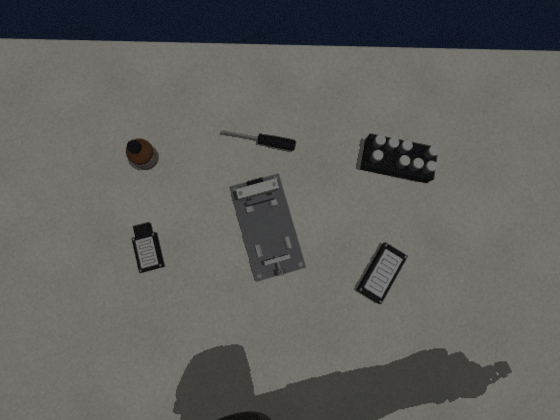

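View pics/side0.png

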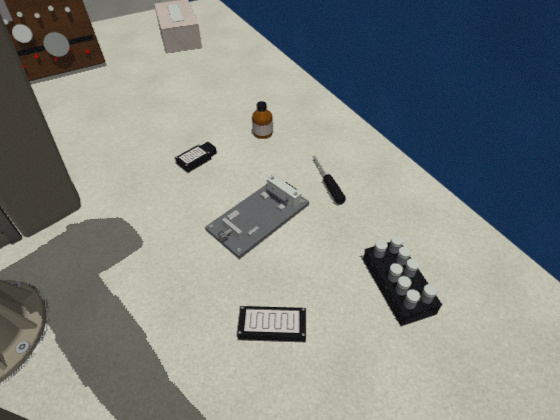

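Top view: nosed carrier at about (148,248), nose at (143,230); dock at (267,228), bar end upward (header at (257,188)). Square carrier is at (381,272). In the side view the carrier is at (195,156) and the dock at (258,215).

```bash
cat > h.py <<'E'
import numpy as np, cv2, pickle
from scipy.spatial.transform import Rotation as R
def T_of(s):
    q=s["orientation"];T=np.eye(4);T[:3,:3]=R.from_quat([q[1],q[2],q[3],q[0]]).as_matrix();T[:3,3]=s["tcp_pos"];return T
def ray(c,uv,T=None):
    T=c["world_from_camera"] if T is None else T
    d=T[:3,:3]@np.array([(uv[0]-c["cx"])/c["fx"],-(uv[1]-c["cy"])/c["fy"],-1.]);return T[:3,3],d
def onz(c,uv,z,T=None):
    o,d=ray(c,uv,T);return o+d*(z-o[2])/d[2]
def tri(rays):
    A=np.zeros((3,3));b=np.zeros(3)
    for o,d in rays:
        d=d/np.linalg.norm(d);P=np.eye(3)-np.outer(d,d);A+=P;b+=P@o
    p=np.linalg.solve(A,b);return p,[np.linalg.norm(np.cross(d/np.linalg.norm(d),p-o)) for o,d in rays]
def proj(c,p,T=None):
    T=c["world_from_camera"] if T is None else T
    q=np.linalg.inv(T)@np.append(p,1);return np.array([c["cx"]-c["fx"]*q[0]/q[2],c["cy"]+c["fy"]*q[1]/q[2]])
E
python3 - <<'E'
from h import *
d=pickle.load(open("cams.pkl","rb"));t,s=d["top"],d["side"]
for n,uv,z in(("nose tip",(142,224),.022),("tail",(150,270),.022),("dock header",(256,182),.042),("dock rear",(279,275),.012),("rack",(398,158),.067),("bottle",(140,148),.09)):
    print(n,onz(t,uv,z).round(3))
print(tri([ray(t,(148,252)),ray(s,(193,157))]),tri([ray(t,(257,189)),ray(s,(284,190))]))
E
```

```text
nose tip [0.565 0.275 0.022]
tail [0.469 0.253 0.022]
dock header [0.655 0.033 0.042]
dock rear [ 0.46  -0.019  0.012]
rack [ 0.706 -0.266  0.067]
bottle [0.712 0.267 0.09 ]
(array([0.50628933, 0.26031087, 0.016829  ]), [np.float64(0.00016597676090316757), np.float64(0.00016597676090318489)]) (array([0.64343288, 0.03052656, 0.02815096]), [np.float64(0.0005083731374206472), np.float64(0.0005083731374208891)])
```

```bash
python3 - <<'E'
from workcell import env
c=env.read_camera("wrist");print({k:v for k,v in c.items() if k!="color"})
E
```

```text
{'fx': 314.97067219557306, 'fy': 314.97067219557306, 'cx': 277.9442585678281, 'cy': 211.95919451583768, 'hand_eye': array([[ 6.44882644e-04,  9.64827542e-01,  2.62882860e-01,
         6.76732948e-02],
       [ 9.99999779e-01, -5.79856839e-04, -3.24938083e-04,
         1.00957529e-03],
       [-1.61074788e-04,  2.62883011e-01, -9.64827703e-01,
        -1.42540582e-01],
       [ 0.00000000e+00,  0.00000000e+00,  0.00000000e+00,
         1.00000000e+00]])}
```

Request:
carry_out:
  series:
    - {"delta_rot":[0,0,1],"travel":[0.5,1,0],"fingers":-1}
    - {"delta_rot":[0,0,1],"travel":[0.5,1,0],"fingers":-1}
    - {"delta_rot":[0,0,1],"travel":[0.5,1,0],"fingers":-1}
    - {"delta_rot":[0,0,1],"travel":[0.5,1,0],"fingers":-1}
    - {"delta_rot":[0,0,1],"travel":[0.5,1,0],"fingers":-1}
  squeeze: 70

```text
clock: 0.78
tcp_pos: [0.2965, -0.3994, 0.2311]
orientation: [-0.0, 0.896, 0.445, 0.0]
wrist_force: [0.8, -0.1, 0.4]
finger_gap: 0.0849
grip_force: 0.0
```

Request:
carry_out:
  series:
    - {"delta_rot":[0,0,1],"travel":[0.5,1,0],"fingers":-1}
    - {"delta_rot":[0,0,1],"travel":[0.5,1,0],"fingers":-1}
    - {"delta_rot":[0,0,1],"travel":[0.5,1,0],"fingers":-1}
    - {"delta_rot":[0,0,1],"travel":[0.5,1,0],"fingers":-1}
    - {"delta_rot":[0,0,1],"travel":[0.5,1,0],"fingers":-1}

```text
clock: 1.4
tcp_pos: [0.359, -0.2743, 0.2311]
orientation: [-0.0, 0.758, 0.653, 0.0]
wrist_force: [-0.1, -0.1, -1.1]
finger_gap: 0.0853
grip_force: 0.0
```

Request:
carry_out:
  series:
    - {"delta_rot":[0,0,1],"travel":[0.5,1,0],"fingers":-1}
    - {"delta_rot":[0,0,1],"travel":[0.5,1,0],"fingers":-1}
    - {"delta_rot":[0,0,1],"travel":[0.5,1,0],"fingers":-1}
    - {"delta_rot":[0,0,1],"travel":[0.5,1,0],"fingers":-1}
    - {"delta_rot":[0,0,1],"travel":[0.5,1,0],"fingers":-1}

```text
clock: 2.02
tcp_pos: [0.4215, -0.1494, 0.2311]
orientation: [-0.0, 0.573, 0.82, 0.0]
wrist_force: [0.1, -0.7, 0.1]
finger_gap: 0.0856
grip_force: 0.0
```

Request:
carry_out:
  series:
    - {"delta_rot":[0,0,1],"travel":[0.5,1,0],"fingers":-1}
    - {"delta_rot":[0,0,1],"travel":[0.5,1,0],"fingers":-1}
    - {"delta_rot":[0,0,1],"travel":[0.5,1,0],"fingers":-1}
    - {"delta_rot":[0,0,1],"travel":[0.5,1,0],"fingers":-1}
    - {"delta_rot":[0,0,1],"travel":[0.5,1,0],"fingers":-1}

```text
clock: 2.65
tcp_pos: [0.484, -0.0244, 0.2311]
orientation: [-0.0, 0.352, 0.936, -0.0]
wrist_force: [0.5, -0.3, 0.1]
finger_gap: 0.0854
grip_force: 0.0
```

Request:
carry_out:
  series:
    - {"delta_rot":[0,0,1],"travel":[0,1,0],"fingers":-1}
    - {"delta_rot":[0,0,1],"travel":[0,1,0],"fingers":-1}
    - {"delta_rot":[0,0,1],"travel":[0,1,0],"fingers":-1}
    - {"delta_rot":[0,0,1],"travel":[0,1,0],"fingers":-1}
    - {"delta_rot":[0,0,1],"travel":[0,0,0],"fingers":-1}

```text
clock: 3.28
tcp_pos: [0.4834, 0.0762, 0.231]
orientation: [-0.0, 0.108, 0.994, 0.0]
wrist_force: [-0.1, -0.6, -0.3]
finger_gap: 0.0856
grip_force: 0.0
```

```bash
cat > snap.py <<'E'
import sys
from h import *
from workcell import env
n=sys.argv[1];s=env.get_state();c=env.read_camera("wrist")
c["T"]=T_of(s)@c["hand_eye"];c["state"]=s;pickle.dump(c,open(n+".pkl","wb"))
cv2.imwrite(f"pics/{n}.png",c["color"][:,:,::-1]);print(s["tcp_pos"],s["wrist_force"])
E
python3 snap.py w1
```

```text
[0.48343685 0.07615387 0.23104213] [-0.14882381 -0.6323477  -0.25471184]
```

Request:
carry_out:
  series:
    - {"delta_rot":[0,0,0.6],"travel":[0.2,1,0],"fingers":-1}
    - {"delta_rot":[0,0,0.6],"travel":[0.2,1,0],"fingers":-1}
    - {"delta_rot":[0,0,0.6],"travel":[0.2,1,0],"fingers":-1}
    - {"delta_rot":[0,0,0.6],"travel":[0.2,1,0],"fingers":-1}
    - {"delta_rot":[0,0,0.6],"travel":[0.2,1,0],"fingers":-1}

```text
clock: 3.95
tcp_pos: [0.5089, 0.2002, 0.2311]
orientation: [-0.0, -0.039, 0.999, -0.0]
wrist_force: [-0.8, 0.3, -0.1]
finger_gap: 0.0855
grip_force: 0.0
```

Request:
carry_out:
  series:
    - {"delta_rot":[0,0,0.5],"travel":[0.1,0.8,0],"fingers":-1}
    - {"delta_rot":[0,0,0.5],"travel":[0.1,0.8,0],"fingers":-1}
    - {"delta_rot":[0,0,0.5],"travel":[0.1,0.9,0],"fingers":-1}
    - {"delta_rot":[0,0,0],"travel":[0,0,0],"fingers":-1}

```text
clock: 4.45
tcp_pos: [0.5164, 0.2637, 0.2311]
orientation: [-0.0, -0.115, 0.993, 0.0]
wrist_force: [-0.7, 1.2, 0.6]
finger_gap: 0.0854
grip_force: 0.0
```

```bash
python3 snap.py w2; python3 -c "
import cv2;a=cv2.imread('pics/w1.png');cv2.imwrite('pics/w1b.png',cv2.resize(a,(784,588),interpolation=cv2.INTER_CUBIC))
a=cv2.imread('pics/w2.png');cv2.imwrite('pics/w2b.png',cv2.resize(a,(784,588),interpolation=cv2.INTER_CUBIC))"
```

```text
[0.51636694 0.26370573 0.23108115] [-0.7348422   1.1586356   0.64985724]
```

View pics/w1b.png

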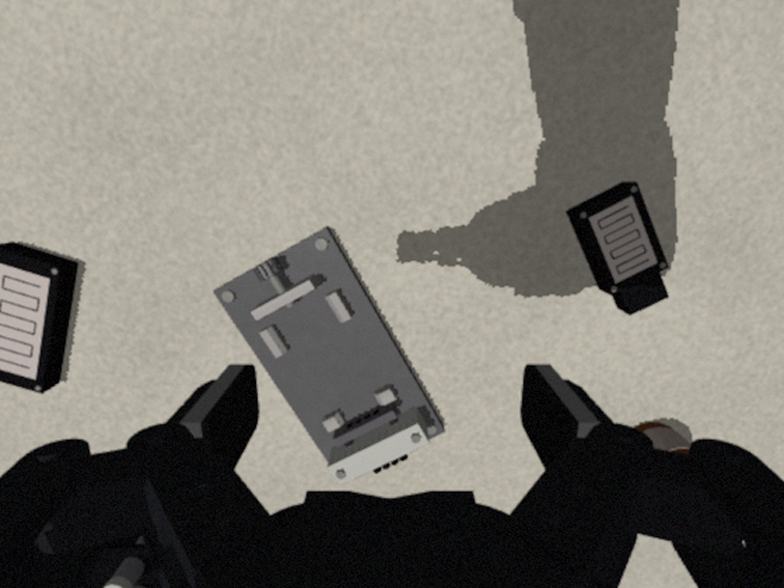

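View pics/w2b.png

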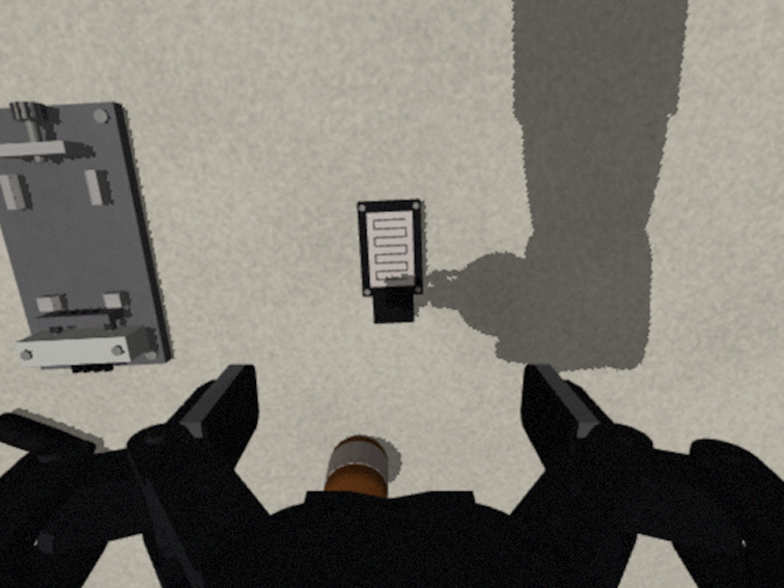

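w2 (in 1.4x pixels): carrier screws are at (361,208), (416,206), (368,293), (419,289), nose front at (375–414,322). w1: the same screws are at (584,215), (634,189), (613,289), (661,268), and the whole dock is visible, with header screws at (340,473), (416,437).

```bash
python3 - <<'E'
from h import *
a,b=[pickle.load(open(n+".pkl","rb")) for n in("w1","w2")]
k=1.4;P=lambda p:((p[0]+.5)/k-.5,(p[1]+.5)/k-.5)
F=dict(cTL=((584,215),(361,208)),cTR=((634,189),(416,206)),cFL=((613,289),(368,293)),cFR=((661,268),(419,289)),
 hL=((340,473),(27,355)),hR=((416,437),(118,350)),bRR=((321,243),(101,116)),railR=((340,303),(96,186)),railL=((274,341),(14,191)),blkL=((333,420),(51,303)),blkR=((386,397),(116,299)))
for n,(p,q) in F.items():
    x,r=tri([ray(a,P(p),a["T"]),ray(b,P(q),b["T"])]);print(n,x.round(4),np.round(r[0]*1e3,2))
for n,p in dict(tl=(357,202),tr=(423,199),nl=(375,323),nr=(414,321)).items(): print(n,onz(b,P(p),.022,b["T"]).round(4))
for n,p,z in(("bRL",(228,296),.012),("bRR",(321,243),.012),("bFR",(432,429),.012)):print(n,onz(a,P(p),z,a["T"]).round(4))
E
```

```text
cTL [0.4808 0.2321 0.0252] 0.18
cTR [0.4698 0.2736 0.0214] 0.13
cFL [0.5479 0.2522 0.0185] 0.23
cFR [0.5367 0.2924 0.0185] 1.57
hL [ 0.6559 -0.0061  0.0407] 0.23
hR [0.6338 0.0663 0.0425] 0.11
bRR [0.4595 0.024  0.013 ] 0.38
railR [0.5112 0.0279 0.02  ] 0.84
railL [ 0.531  -0.0355  0.0189] 0.31
blkL [ 0.6177 -0.0058  0.0163] 0.47
blkR [0.6033 0.0467 0.0169] 1.28
tl [0.4774 0.2279 0.022 ]
tr [0.4635 0.2775 0.022 ]
nl [0.5713 0.2635 0.022 ]
nr [0.5621 0.2949 0.022 ]
bRL [ 0.486  -0.0647  0.012 ]
bRR [0.4592 0.0239 0.012 ]
bFR [0.6483 0.0803 0.012 ]
```

Request:
carry_out:
  series:
    - {"delta_rot":[0,0,0.4],"travel":[0,0.08,-1],"fingers":-1}
    - {"delta_rot":[0,0,0],"travel":[0,0,-1],"fingers":-1}
    - {"delta_rot":[0,0,0],"travel":[0,0,-1],"fingers":-1}
    - {"delta_rot":[0,0,0],"travel":[0,0,-1],"fingers":-1}
    - {"delta_rot":[0,0,0],"travel":[0,0,-1],"fingers":-1}

```text
clock: 5.12
tcp_pos: [0.5164, 0.2635, 0.1057]
orientation: [0.0, -0.133, 0.991, -0.0]
wrist_force: [0.7, 0.1, -0.1]
finger_gap: 0.0853
grip_force: 0.0
```

Request:
carry_out:
  series:
    - {"delta_rot":[0,0,0],"travel":[0,0,-1],"fingers":-1}
    - {"delta_rot":[0,0,0],"travel":[0,0,-0.6],"fingers":-1}
    - {"delta_rot":[0,0,0],"travel":[0,0,0],"fingers":-1}

```text
clock: 5.5
tcp_pos: [0.5155, 0.2635, 0.0654]
orientation: [-0.001, -0.133, 0.991, -0.0]
wrist_force: [-0.0, 0.4, -0.4]
finger_gap: 0.0855
grip_force: 0.0
```

```bash
python3 snap.py w3; python3 -c "
import cv2;a=cv2.imread('pics/w3.png');cv2.imwrite('pics/w3b.png',cv2.resize(a,(784,588),interpolation=cv2.INTER_CUBIC))"
```

```text
[0.51554209 0.26350382 0.06538438] [-0.03436464  0.40349131 -0.36830971]
```

View pics/w3b.png

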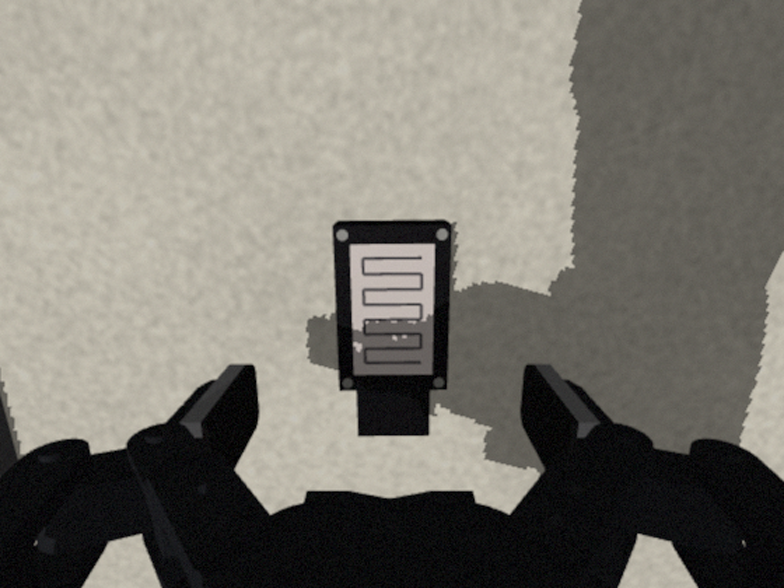

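w3: carrier is square in view. Tail corners at (333,223) and (451,222), nose front at (358–429,435), fingers symmetric about column 390.

```bash
python3 - <<'E'
from h import *
b=pickle.load(open("w3.pkl","rb"));T=T_of(b["state"])
k=1.4;P=lambda p:((p[0]+.5)/k-.5,(p[1]+.5)/k-.5)
X={n:onz(b,P(p),.022,b["T"]) for n,p in dict(tl=(333,223),tr=(451,222),nl=(358,435),nr=(429,435),sl=(342,236),sr=(442,234)).items()}
t=(X["tl"]+X["tr"])/2;n=(X["nl"]+X["nr"])/2
print(X,(t+n)/2,np.linalg.norm(t-n),np.linalg.norm(X["tl"]-X["tr"]),np.arctan2(*(n-t)[1::-1]),np.arctan2(T[1,0],T[0,0]))
print((np.linalg.inv(T)@np.append((t+n)/2,1)).round(4))
E
```

```text
{'tl': array([0.47706776, 0.22771006, 0.022     ]), 'tr': array([0.46363958, 0.27517765, 0.022     ]), 'nl': array([0.57155063, 0.26249375, 0.022     ]), 'nr': array([0.56259075, 0.2951899 , 0.022     ]), 'sl': array([0.48134962, 0.23262732, 0.022     ]), 'sr': array([0.46941598, 0.2730214 , 0.022     ])} [0.51871218 0.26514284 0.022     ] 0.10052278634595369 0.049330398606155665 0.2760474103439559 -2.874976660042506
[-3.60e-03  8.00e-04  4.34e-02  1.00e+00]
```

Request:
carry_out:
  series:
    - {"delta_rot":[0,0,0.06],"travel":[0.06,0.05,-0.9],"fingers":-1}
    - {"delta_rot":[0,0,0],"travel":[0,0,-0.9],"fingers":-1}
    - {"delta_rot":[0,0,0],"travel":[0,0,-0.5],"fingers":-1}
    - {"delta_rot":[0,0,0],"travel":[0,0,-0.2],"fingers":-1}
    - {"delta_rot":[0,0,0],"travel":[0,0,0],"fingers":-1}

```text
clock: 6.18
tcp_pos: [0.5182, 0.2655, 0.0042]
orientation: [0.0, -0.136, 0.991, 0.0]
wrist_force: [0.2, -0.3, -0.1]
finger_gap: 0.0856
grip_force: 0.0
```

Request:
carry_out:
  series:
    - {"delta_rot":[0,0,0],"travel":[0,0,0],"fingers":-0.3}
    - {"delta_rot":[0,0,0],"travel":[0,0,0],"fingers":0}
    - {"delta_rot":[0,0,0],"travel":[0,0,0],"fingers":0.1}
    - {"delta_rot":[0,0,0],"travel":[0,0,0],"fingers":0.1}
  squeeze: 40

```text
clock: 6.68
tcp_pos: [0.5184, 0.2657, 0.0047]
orientation: [0.001, -0.136, 0.991, 0.0]
wrist_force: [-0.3, 0.1, 5.3]
finger_gap: 0.0491
grip_force: 43.1
```

Request:
carry_out:
  series:
    - {"delta_rot":[0,0,0],"travel":[0,0,0],"fingers":1}
    - {"delta_rot":[0,0,0],"travel":[0,0,0],"fingers":1}
    - {"delta_rot":[0,0,0],"travel":[0,0,0.3],"fingers":1}
    - {"delta_rot":[0,0,0],"travel":[0,0,0.5],"fingers":1}
    - {"delta_rot":[0,0,0],"travel":[0,0,0.2],"fingers":1}
  squeeze: 80

```text
clock: 7.3
tcp_pos: [0.5183, 0.2655, 0.0298]
orientation: [0.001, -0.136, 0.991, 0.0]
wrist_force: [0.3, 0.7, -1.6]
finger_gap: 0.0483
grip_force: 82.7
```

```bash
python3 -c "
from workcell import env
for i in range(6):
    s=env.get_state();print(s['tcp_pos'].round(4),s['wrist_force'].round(2),s['ft_torque'].round(3),s['finger_gap'],s['grip_force']);env.read_camera('top')"
```

```text
[0.5183 0.2655 0.0298] [ 0.27  0.72 -1.61] [ 0.014 -0.118  0.   ] 0.048280679548084654 82.70583629608154
[0.5186 0.2656 0.0302] [ 1.76 -0.76 -1.81] [ 0.033  0.018 -0.044] 0.04799117975514993 82.7059006690979
[0.5185 0.2656 0.0297] [ 0.21  0.29 -1.92] [-0.014 -0.007  0.031] 0.04801661417887162 82.70556449890137
[0.5181 0.2655 0.0292] [ 0.09 -0.33 -2.01] [-0.044  0.008 -0.006] 0.04820874367045681 82.70540714263916
[0.5178 0.2654 0.0288] [-1.29  0.38 -1.97] [0.02  0.016 0.031] 0.048098184395968656 82.70551443099976
[0.5176 0.2653 0.0286] [-0.31 -0.52 -1.77] [ 0.012 -0.05   0.013] 0.047770503259768234 82.70577192306519
```

Request:
carry_out:
  series:
    - {"delta_rot":[0,0,0],"travel":[0,0,0.8],"fingers":1}
    - {"delta_rot":[0,0,0],"travel":[0,-0.3,1],"fingers":1}
    - {"delta_rot":[0,0,0],"travel":[0.1,-0.7,1],"fingers":1}
    - {"delta_rot":[0,0,0],"travel":[0.2,-1,0.8],"fingers":1}
    - {"delta_rot":[0,0,0],"travel":[0.2,-1,0],"fingers":1}

```text
clock: 8.22
tcp_pos: [0.5316, 0.1901, 0.1205]
orientation: [0.002, -0.136, 0.991, 0.0]
wrist_force: [0.2, 0.3, -3.1]
finger_gap: 0.0477
grip_force: 83.0
```

Request:
carry_out:
  series:
    - {"delta_rot":[0,0,0.1],"travel":[0.2,-1,0],"fingers":1}
    - {"delta_rot":[0,0,0.1],"travel":[0.2,-1,0],"fingers":1}
    - {"delta_rot":[0,0,0],"travel":[0.2,-1,0],"fingers":1}
    - {"delta_rot":[0,0,0],"travel":[0.2,-1,0],"fingers":1}
    - {"delta_rot":[0,0,0],"travel":[0.2,-1,0],"fingers":1}

```text
clock: 8.85
tcp_pos: [0.5551, 0.0645, 0.1184]
orientation: [-0.0, -0.146, 0.989, 0.0]
wrist_force: [-0.4, 0.0, -2.1]
finger_gap: 0.0481
grip_force: 83.0
```

Request:
carry_out:
  series:
    - {"delta_rot":[0,0,0],"travel":[0.2,-1,0],"fingers":1}
    - {"delta_rot":[0,0,0],"travel":[0.2,-0.9,0],"fingers":1}
    - {"delta_rot":[0,0,0],"travel":[0,-0.5,0],"fingers":1}
    - {"delta_rot":[0,0,0],"travel":[0,0,0],"fingers":1}
    - {"delta_rot":[0,0,0],"travel":[0,0,0],"fingers":1}

```text
clock: 9.48
tcp_pos: [0.565, 0.006, 0.1187]
orientation: [-0.0, -0.146, 0.989, 0.0]
wrist_force: [-0.3, 0.7, -1.9]
finger_gap: 0.048
grip_force: 83.0
```

```bash
python3 snap.py w4; python3 - <<'E'
import cv2,pickle
from workcell import env
a=cv2.imread('pics/w4.png');cv2.imwrite('pics/w4b.png',cv2.resize(a,(784,588),interpolation=cv2.INTER_CUBIC))
s=env.get_state();print(s)
E
```

```text
[0.56496158 0.0060498  0.11868367] [-0.32922446  0.73497506 -1.88168031]
{'clock': 9.525, 'joint_pos': array([-1.31315362e-01,  3.51842596e-01, -1.81887879e-01,  1.03743236e+00,
        4.19697167e-04, -4.25398392e-01]), 'qvel': array([ 3.30127284e-03,  1.38492022e-03,  2.98392686e-03, -1.23735276e-05,
       -1.38508531e-03, -2.11628864e-03]), 'tau': array([-3.38274110e-01, -4.92744255e+01,  2.86376882e+01,  5.25654206e-03,
       -1.61575136e-02,  2.55845764e-03]), 'tcp_pos': array([0.56503515, 0.00619459, 0.11877076]), 'orientation': array([-1.18537758e-04, -1.46512174e-01,  9.89208828e-01,  2.52124651e-04]), 'wrist_force': array([-0.34718408,  0.09307793, -1.70876354]), 'ft_torque': array([ 0.02363965,  0.04650353, -0.06493951]), 'grip_force': 82.9793393611908, 'finger_gap': 0.04771318492822969}
```

View pics/w4b.png

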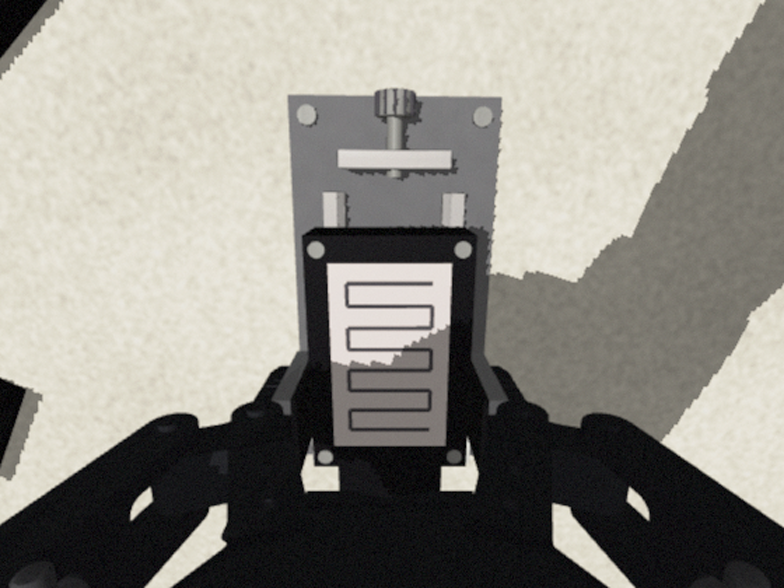

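w4: carrier held squarely. Tail screws at (316,250) and (463,250), front screws at (325,456) and (454,456). Dock rails' tops are at (334,210) and (453,210) with rear edge at row 192, and the base screws at (306,115) and (483,117).

```bash
python3 - <<'E'
from h import *
b=pickle.load(open("w4.pkl","rb"));a=pickle.load(open("w1.pkl","rb"));T=T_of(b["state"]);print("toolyaw",np.arctan2(-T[1,0],-T[0,0]))
k=1.4;P=lambda p:((p[0]+.5)/k-.5,(p[1]+.5)/k-.5)
g=lambda p,z:onz(b,P(p),z,b["T"])
yaw=lambda v:np.arctan2(v[1],v[0])
zt=.136
S=[g(p,zt) for p in((316,250),(463,250),(325,456),(454,456))]
t=(S[0]+S[1])/2;f=(S[2]+S[3])/2
print("carrier screws",t,f,"span",np.linalg.norm(S[0]-S[1]),np.linalg.norm(S[2]-S[3]),"len",np.linalg.norm(t-f),"yaw",yaw(f-t),yaw(S[1]-S[0])-np.pi/2)
rl,rr=g((334,192),.022),g((453,192),.022);bl,br=g((306,115),.012),g((483,117),.012);yl,yr=g((338,150),.036),g((452,150),.036)
for n,l,r in(("rail rear",rl,rr),("base",bl,br),("yoke",yl,yr)):print(n,(l+r)/2,np.linalg.norm(l-r),yaw(r-l)-np.pi/2)
for n,p,q in (("base",bl,br),):
  x,r=tri([ray(a,P((228,296)),a["T"]),ray(b,P((306,115)),b["T"])]);y,r2=tri([ray(a,P((321,243)),a["T"]),ray(b,P((483,117)),b["T"])]);print("tri base",x,y,r,r2)
t3=pickle.load(open("w3.pkl","rb"));T3=T_of(t3["state"])
for nm,c,TT,pp,z in(("pre",t3,T3,((342,236),(442,234),(348,383),(438,382)),.022),("now",b,T,((316,250),(463,250),(325,456),(454,456)),zt)):
  print(nm,(np.linalg.inv(TT)@np.append(np.mean([onz(c,P(p),z,c["T"]) for p in pp],0),1)).round(4))
E
```

```text
toolyaw 0.2936739663614978
carrier screws [ 0.52219894 -0.00773556  0.136     ] [0.58701263 0.01191841 0.136     ] span 0.04205331933958715 0.04210879933504498 len 0.06772808788484626 yaw 0.2944246686510107 0.2942329941383792
rail rear [ 0.50961147 -0.00923522  0.022     ] 0.06284324314911972 0.2943014483330342
base [ 0.47245486 -0.01991744  0.012     ] 0.0932778317054177 0.2838513522235109
yoke [ 0.49003445 -0.01460337  0.036     ] 0.055332508534797945 0.2943482126384904
tri base [ 0.48567714 -0.06437235  0.0130576 ] [0.45934489 0.02440426 0.01337573] [np.float64(0.00013096075315894944), np.float64(0.0001309607531588712)] [np.float64(0.00037402089076124507), np.float64(0.0003740208907612629)]
pre [7.50e-03 6.00e-04 4.34e-02 1.00e+00]
now [ 1.11e-02 -8.00e-04 -1.73e-02  1.00e+00]
```

Request:
carry_out:
  series:
    - {"delta_rot":[0,0,-0.02],"travel":[-0.17,0.02,-0.6],"fingers":1}
    - {"delta_rot":[0,0,0],"travel":[0,0,-0.9],"fingers":1}
    - {"delta_rot":[0,0,0],"travel":[0,0,-0.9],"fingers":1}
    - {"delta_rot":[0,0,0],"travel":[0,0,-0.5],"fingers":1}
    - {"delta_rot":[0,0,0],"travel":[0,0,0],"fingers":1}

```text
clock: 10.15
tcp_pos: [0.5602, 0.0065, 0.0455]
orientation: [-0.001, -0.145, 0.989, 0.0]
wrist_force: [-0.5, -0.3, -1.9]
finger_gap: 0.0482
grip_force: 83.0
```

```bash
python3 snap.py w5; python3 - <<'E'
import cv2,pickle
from workcell import env
a=cv2.imread('pics/w5.png');cv2.imwrite('pics/w5b.png',cv2.resize(a,(784,588),interpolation=cv2.INTER_CUBIC))
for n in("top","side"):
    c=env.read_camera(n);pickle.dump(c,open(n+"5.pkl","wb"))
t=pickle.load(open("side5.pkl","rb"))["color"][:,:,::-1]
cv2.imwrite("pics/side5.png",cv2.resize(t[155:275,180:340],(800,600),interpolation=cv2.INTER_CUBIC))
E
```

```text
[0.56023963 0.00650197 0.04552871] [-0.54046497 -0.28726839 -1.91523091]
```

View pics/w5b.png

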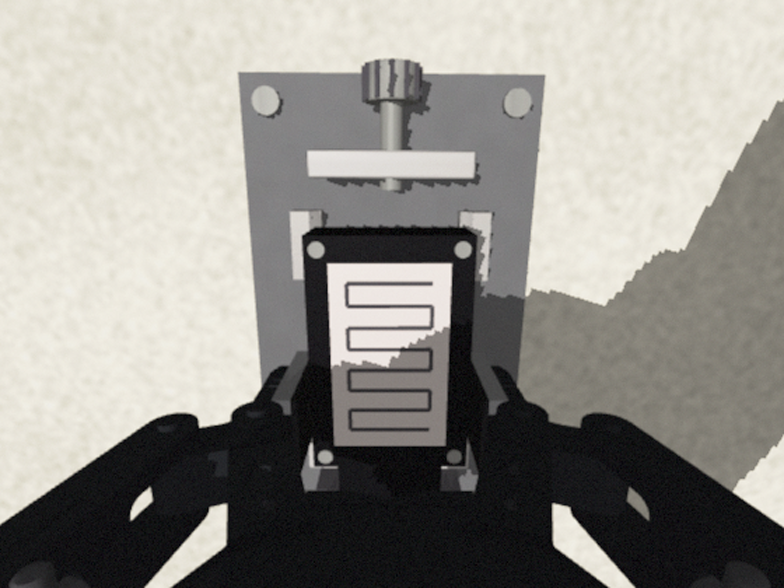

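w5: carrier centred at column 389.5. Rails' outer corners are (291,211) and (493,212), yoke 307–476, base screws (265,101) and (517,102), so the dock mid is near 391.5.

```bash
python3 - <<'E'
from h import *
b=pickle.load(open("w5.pkl","rb"));T=T_of(b["state"]);y=np.arctan2(-T[1,0],-T[0,0]);print(y,T[:3,2])
k=1.4;P=lambda p:((p[0]+.5)/k-.5,(p[1]+.5)/k-.5)
d=np.array([np.cos(.290),np.sin(.290)]);n=np.array([-d[1],d[0]])
def L(nm,p,q,z):
    l,r=onz(b,P(p),z,b["T"])[:2],onz(b,P(q),z,b["T"])[:2];m=(l+r)/2;print(nm,"along %.4f lat %.4f span %.4f"%(m@d,m@n,np.linalg.norm(l-r)),"yaw %.4f"%(np.arctan2(*(r-l)[::-1])-np.pi/2))
zt=.0455-.0047+.022
L("tail screws",(316,250),(463,250),zt);L("front screws",(325,456),(454,456),zt)
L("tail top",(303,236),(475,236),zt)
L("rail",(291,211),(493,211.7),.022);L("yoke",(307,152),(476,152.5),.036);L("base",(265,101),(517,102),.012)
E
```

```text
0.2919700412054202 [-2.04342572e-03  4.20102901e-04 -9.99997824e-01]
tail screws along 0.4938 lat -0.1549 span 0.0421 yaw 0.2925
front screws along 0.5615 lat -0.1547 span 0.0421 yaw 0.2920
tail top along 0.4898 lat -0.1550 span 0.0488 yaw 0.2925
rail along 0.4859 lat -0.1539 span 0.0749 yaw 0.2891
yoke along 0.4658 lat -0.1543 span 0.0555 yaw 0.2898
base along 0.4467 lat -0.1544 span 0.0931 yaw 0.2891
```

View pics/side5.png

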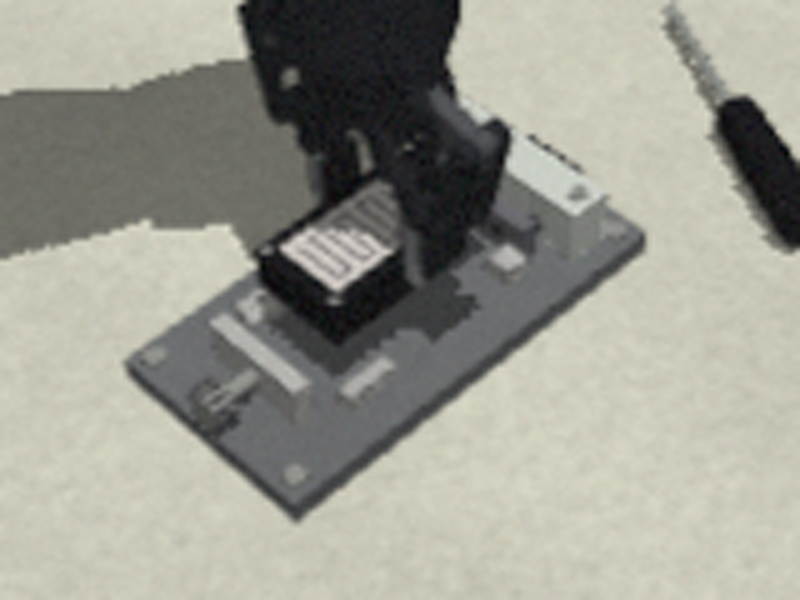

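Side view: carrier hangs level over the pocket with its nose just behind the blocks, clear of bar and yoke.

Request:
carry_out:
  series:
    - {"delta_rot":[0,0,-0.025],"travel":[-0.007,0.023,-0.3],"fingers":1}
    - {"delta_rot":[0,0,0],"travel":[0,0,-0.3],"fingers":1}
    - {"delta_rot":[0,0,0],"travel":[0,0,-0.2],"fingers":1}
    - {"delta_rot":[0,0,0],"travel":[0,0,-0.1],"fingers":1}
    - {"delta_rot":[0,0,0],"travel":[0,0,0],"fingers":1}

```text
clock: 10.92
tcp_pos: [0.5607, 0.0065, 0.0235]
orientation: [-0.0, -0.144, 0.99, 0.0]
wrist_force: [-0.1, 0.3, -2.4]
finger_gap: 0.0477
grip_force: 83.0
```

Request:
carry_out:
  series:
    - {"delta_rot":[0,0,0],"travel":[0,0,-0.06],"fingers":1}
    - {"delta_rot":[0,0,0],"travel":[0,0,-0.04],"fingers":1}
    - {"delta_rot":[0,0,0],"travel":[0,0,0],"fingers":1}

```text
clock: 11.3
tcp_pos: [0.5609, 0.0065, 0.0213]
orientation: [-0.0, -0.144, 0.99, 0.0]
wrist_force: [0.3, -0.5, -2.2]
finger_gap: 0.0484
grip_force: 83.0
```

Request:
carry_out:
  series:
    - {"delta_rot":[0,0,0],"travel":[0,0,-0.04],"fingers":1}
    - {"delta_rot":[0,0,0],"travel":[0,0,-0.04],"fingers":1}
    - {"delta_rot":[0,0,0],"travel":[0,0,-0.04],"fingers":1}
    - {"delta_rot":[0,0,0],"travel":[0,0,0],"fingers":1}

```text
clock: 11.8
tcp_pos: [0.5608, 0.0065, 0.0182]
orientation: [-0.0, -0.144, 0.99, 0.0]
wrist_force: [0.6, -0.5, -2.8]
finger_gap: 0.0478
grip_force: 83.0
```

Request:
carry_out:
  series:
    - {"delta_rot":[0,0,0],"travel":[0,0,-0.03],"fingers":1}
    - {"delta_rot":[0,0,0],"travel":[0,0,-0.02],"fingers":1}
    - {"delta_rot":[0,0,0],"travel":[0,0,0],"fingers":1}

```text
clock: 12.18
tcp_pos: [0.5609, 0.0065, 0.0171]
orientation: [0.0, -0.144, 0.99, 0.0]
wrist_force: [-0.3, 0.2, -1.6]
finger_gap: 0.0479
grip_force: 83.1
```

Request:
carry_out:
  series:
    - {"delta_rot":[0,0,0],"travel":[0,0,-0.02],"fingers":1}
    - {"delta_rot":[0,0,0],"travel":[0,0,0],"fingers":1}
    - {"delta_rot":[0,0,0],"travel":[0,0,0],"fingers":1}

```text
clock: 12.55
tcp_pos: [0.561, 0.0065, 0.017]
orientation: [0.0, -0.144, 0.99, 0.0]
wrist_force: [-1.8, 0.3, 3.8]
finger_gap: 0.0478
grip_force: 83.6
```

Request:
carry_out:
  series:
    - {"delta_rot":[0,0,0],"travel":[0,0,-0.02],"fingers":1}
    - {"delta_rot":[0,0,0],"travel":[0,0,0],"fingers":1}
    - {"delta_rot":[0,0,0],"travel":[0,0,0],"fingers":1}

```text
clock: 12.92
tcp_pos: [0.5609, 0.0065, 0.017]
orientation: [0.0, -0.144, 0.99, -0.0]
wrist_force: [-4.5, -0.1, 7.9]
finger_gap: 0.0478
grip_force: 84.3
```

Request:
carry_out:
  series:
    - {"delta_rot":[0,0,0],"travel":[0,0,0.028],"fingers":1}
    - {"delta_rot":[0,0,0],"travel":[0,0,0],"fingers":1}
    - {"delta_rot":[0,0,0],"travel":[0,0,0],"fingers":1}

```text
clock: 13.3
tcp_pos: [0.5609, 0.0065, 0.017]
orientation: [0.0, -0.144, 0.99, 0.0]
wrist_force: [-1.6, -0.8, 5.8]
finger_gap: 0.0478
grip_force: 83.8
```

```bash
cat > f.py <<'E'
from h import *
from workcell import env
D=np.array([np.cos(.29),np.sin(.29)]);N=np.array([-D[1],D[0]])
F=[];Q=[];M=[]
for i in range(8):
    s=env.get_state();F.append(s["wrist_force"]);Q.append(s["tcp_pos"]);M.append(s["ft_torque"]);env.read_camera("top")
F=np.array(F);f=F.mean(0);q=np.mean(Q,0);T=T_of(s)
print("F along %.2f lat %.2f z %.2f sd"%(f[:2]@D,f[:2]@N,f[2]),F.std(0).round(2),"M",np.mean(M,0).round(3))
print("pos along %.5f lat %.5f z %.5f yaw %.4f"%(q[:2]@D,q[:2]@N,q[2],np.arctan2(-T[1,0],-T[0,0])),T[:2,2].round(4),s["clock"],s["grip_force"])
E
python3 f.py; python3 snap.py w6; python3 -c "
import cv2;a=cv2.imread('pics/w6.png');cv2.imwrite('pics/w6b.png',cv2.resize(a,(784,588),interpolation=cv2.INTER_CUBIC))"
```

```text
F along -2.52 lat 0.65 z 5.43 sd [0.56 0.43 0.29] M [ 0.065  0.491 -0.005]
pos along 0.53937 lat -0.15420 z 0.01697 yaw 0.2887 [0.0001 0.0001] 13.65 83.7663459777832
[0.56095187 0.00647187 0.01697487] [-2.32871078  0.02196581  5.10048035]
```

View pics/w6b.png

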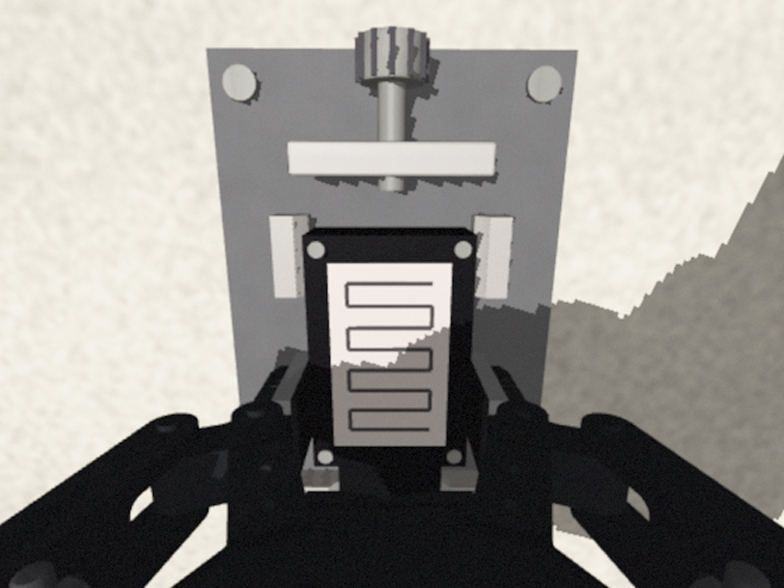

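w6: carrier down between the rails (rail tops at (283,255) and (498,255)), square and centred.

Request:
carry_out:
  series:
    - {"delta_rot":[0,0,0],"travel":[0,0,0.03],"fingers":1}
    - {"delta_rot":[0,0,0],"travel":[0,0,0],"fingers":1}

```text
clock: 14.0
tcp_pos: [0.5609, 0.0065, 0.017]
orientation: [-0.0, -0.144, 0.99, 0.0]
wrist_force: [0.7, 0.2, -2.6]
finger_gap: 0.0479
grip_force: 83.1
```

```bash
python3 f.py
```

```text
F along -0.02 lat 0.22 z -2.29 sd [0.43 0.35 0.42] M [-0.006 -0.015 -0.017]
pos along 0.53926 lat -0.15416 z 0.01716 yaw 0.2887 [-0.0003  0.0001] 14.35 83.08583378791809
```

Request:
carry_out:
  series:
    - {"delta_rot":[0,0,0],"travel":[0.038,0.0115,0],"fingers":1}
    - {"delta_rot":[0,0,0],"travel":[0.038,0.0115,0],"fingers":1}
    - {"delta_rot":[0,0,0],"travel":[0.038,0.0115,0],"fingers":1}
    - {"delta_rot":[0,0,0],"travel":[0.038,0.0115,0],"fingers":1}
    - {"delta_rot":[0,0,0],"travel":[0,0,0],"fingers":1}

```text
clock: 15.02
tcp_pos: [0.5648, 0.0076, 0.0175]
orientation: [0.0, -0.144, 0.99, 0.0]
wrist_force: [0.4, -0.2, -2.4]
finger_gap: 0.0479
grip_force: 83.1
```

```bash
python3 f.py
```

```text
F along 0.01 lat -0.28 z -2.29 sd [0.31 0.23 0.38] M [-0.008 -0.012  0.014]
pos along 0.54330 lat -0.15417 z 0.01752 yaw 0.2887 [0.     0.0001] 15.375 83.08247566223145
```

Request:
carry_out:
  series:
    - {"delta_rot":[0,0,0],"travel":[0,0,-0.016],"fingers":1}
    - {"delta_rot":[0,0,0],"travel":[0.038,0.0115,0],"fingers":1}
    - {"delta_rot":[0,0,0],"travel":[0.038,0.0115,0],"fingers":1}
    - {"delta_rot":[0,0,0],"travel":[0.019,0.006,0],"fingers":1}
    - {"delta_rot":[0,0,0],"travel":[0,0,0],"fingers":1}

```text
clock: 16.05
tcp_pos: [0.5672, 0.0084, 0.0171]
orientation: [0.0, -0.144, 0.99, 0.0]
wrist_force: [-0.2, 0.2, -1.5]
finger_gap: 0.0482
grip_force: 83.1
```

```bash
python3 f.py
```

```text
F along -0.19 lat 0.02 z -2.27 sd [0.47 0.44 0.38] M [-0.015 -0.009  0.027]
pos along 0.54578 lat -0.15415 z 0.01712 yaw 0.2887 [-0.  0.] 16.4 83.08197140693665
```

Request:
carry_out:
  series:
    - {"delta_rot":[0,0,0],"travel":[0.019,0.006,-0.005],"fingers":1}
    - {"delta_rot":[0,0,0],"travel":[0.019,0.006,0],"fingers":1}
    - {"delta_rot":[0,0,0],"travel":[0.019,0.006,0],"fingers":1}
    - {"delta_rot":[0,0,0],"travel":[0.019,0.006,0],"fingers":1}
    - {"delta_rot":[0,0,0],"travel":[0,0,0],"fingers":1}

```text
clock: 17.08
tcp_pos: [0.5686, 0.0088, 0.017]
orientation: [-0.0, -0.144, 0.99, -0.0]
wrist_force: [-2.7, -1.0, -0.9]
finger_gap: 0.0481
grip_force: 83.2
```

```bash
python3 f.py
```

```text
F along -2.96 lat -0.40 z 0.46 sd [0.55 0.44 0.61] M [-0.198  0.485 -0.028]
pos along 0.54744 lat -0.15413 z 0.01699 yaw 0.2886 [-0.0004 -0.0001] 17.425 83.23959946632385
```

Request:
carry_out:
  series:
    - {"delta_rot":[0,0,0],"travel":[0.013,0.004,0],"fingers":1}
    - {"delta_rot":[0,0,0],"travel":[0.013,0.004,0],"fingers":1}
    - {"delta_rot":[0,0,0],"travel":[0.013,0.004,0],"fingers":1}
    - {"delta_rot":[0,0,0],"travel":[0.013,0.004,0],"fingers":1}
    - {"delta_rot":[0,0,0],"travel":[0,0,0],"fingers":1}

```text
clock: 18.1
tcp_pos: [0.5693, 0.0091, 0.017]
orientation: [-0.001, -0.144, 0.99, -0.0]
wrist_force: [-6.1, -2.1, 3.1]
finger_gap: 0.048
grip_force: 83.7
```

```bash
python3 f.py
```

```text
F along -6.45 lat -0.93 z 3.23 sd [0.48 0.33 0.29] M [-0.469  1.129 -0.055]
pos along 0.54811 lat -0.15410 z 0.01699 yaw 0.2884 [-0.0018 -0.0006] 18.45 83.67538690567017
```

Request:
carry_out:
  series:
    - {"delta_rot":[0.006,-0.02,0],"travel":[0.01,0.003,0.008],"fingers":1}
    - {"delta_rot":[0,0,0],"travel":[0.01,0.003,0.006],"fingers":1}
    - {"delta_rot":[0,0,0],"travel":[0.01,0.003,0],"fingers":1}
    - {"delta_rot":[0,0,0],"travel":[0,0,0],"fingers":1}
    - {"delta_rot":[0,0,0],"travel":[0,0,0],"fingers":1}

```text
clock: 19.12
tcp_pos: [0.5697, 0.0092, 0.017]
orientation: [-0.0, -0.144, 0.99, -0.0]
wrist_force: [-5.8, -3.4, 3.0]
finger_gap: 0.048
grip_force: 83.4
```

```bash
python3 f.py
```

```text
F along -6.73 lat -1.16 z 2.32 sd [0.45 0.31 0.5 ] M [-0.583  1.163 -0.095]
pos along 0.54850 lat -0.15409 z 0.01699 yaw 0.2882 [-0.0006 -0.0001] 19.475 83.43961715698242
```

Request:
carry_out:
  series:
    - {"delta_rot":[0,0,0],"travel":[0.008,0.0,0.01],"fingers":1}
    - {"delta_rot":[0,0,0],"travel":[0.008,0.0,0.008],"fingers":1}
    - {"delta_rot":[0.003,-0.01,0],"travel":[0.008,0.002,0],"fingers":1}
    - {"delta_rot":[0,0,0],"travel":[0.008,0.002,0],"fingers":1}
    - {"delta_rot":[0,0,0],"travel":[0,0,0],"fingers":1}

```text
clock: 20.15
tcp_pos: [0.5701, 0.0093, 0.017]
orientation: [-0.0, -0.144, 0.99, 0.0]
wrist_force: [-5.6, -3.0, -0.3]
finger_gap: 0.0486
grip_force: 83.2
```

```bash
python3 f.py
```

```text
F along -6.32 lat -1.40 z -0.02 sd [0.18 0.32 0.41] M [-0.628  1.109 -0.127]
pos along 0.54895 lat -0.15406 z 0.01701 yaw 0.2881 [-0.0004  0.0002] 20.5 83.24401617050171
```

Request:
carry_out:
  series:
    - {"delta_rot":[0,0,0],"travel":[0.011,0,0.008],"fingers":1}
    - {"delta_rot":[0.003,-0.01,0.005],"travel":[0.011,0.001,0.006],"fingers":1}
    - {"delta_rot":[0,0,0],"travel":[0.011,0.002,0.004],"fingers":1}
    - {"delta_rot":[0,0,0],"travel":[0.011,0.002,0],"fingers":1}
    - {"delta_rot":[0,0,0],"travel":[0,0,0],"fingers":1}

```text
clock: 21.18
tcp_pos: [0.5706, 0.0095, 0.0171]
orientation: [-0.0, -0.144, 0.99, 0.0]
wrist_force: [-7.0, -2.3, -2.1]
finger_gap: 0.0482
grip_force: 83.1
```

```bash
python3 f.py
```

```text
F along -6.83 lat -1.07 z -1.75 sd [0.5  0.48 0.35] M [-0.652  1.228 -0.145]
pos along 0.54946 lat -0.15408 z 0.01705 yaw 0.2885 [-0.0007  0.0006] 21.525 83.13599109649658
```

Request:
carry_out:
  series:
    - {"delta_rot":[0.003,-0.01,0.003],"travel":[0.013,0.003,0.003],"fingers":1}
    - {"delta_rot":[0,0,0],"travel":[0.013,0.003,0.003],"fingers":1}
    - {"delta_rot":[0,0,0],"travel":[0.013,0.003,0],"fingers":1}
    - {"delta_rot":[0,0,0],"travel":[0.013,0.003,0],"fingers":1}
    - {"delta_rot":[0,0,0],"travel":[0,0,0],"fingers":1}

```text
clock: 22.2
tcp_pos: [0.571, 0.0096, 0.017]
orientation: [-0.001, -0.144, 0.99, 0.0]
wrist_force: [-7.4, -3.7, 0.0]
finger_gap: 0.0484
grip_force: 83.2
```

```bash
python3 f.py
```

```text
F along -8.78 lat -1.66 z -0.24 sd [0.43 0.64 0.2 ] M [-0.776  1.561 -0.183]
pos along 0.54993 lat -0.15408 z 0.01703 yaw 0.2887 [-0.0012  0.0005] 22.55 83.19900155067444
```

Request:
carry_out:
  series:
    - {"delta_rot":[0.004,-0.015,0],"travel":[0.012,0.002,0.008],"fingers":1}
    - {"delta_rot":[0,0,0],"travel":[0.012,0.002,0.006],"fingers":1}
    - {"delta_rot":[0,0,0],"travel":[0.012,0.003,0],"fingers":1}
    - {"delta_rot":[0,0,0],"travel":[0.008,0.002,0],"fingers":1}
    - {"delta_rot":[0,0,0],"travel":[0,0,0],"fingers":1}

```text
clock: 23.22
tcp_pos: [0.5715, 0.0097, 0.0171]
orientation: [-0.0, -0.144, 0.99, 0.0]
wrist_force: [-8.8, -3.6, -1.4]
finger_gap: 0.0481
grip_force: 83.1
```

```bash
python3 f.py
```

```text
F along -9.89 lat -1.54 z -1.10 sd [0.34 0.36 0.4 ] M [-0.889  1.761 -0.211]
pos along 0.55038 lat -0.15407 z 0.01706 yaw 0.2885 [-0.0011  0.0007] 23.575 83.13786149024963
```

Request:
carry_out:
  series:
    - {"delta_rot":[0,0,0],"travel":[0.01,0.002,0.003],"fingers":1}
    - {"delta_rot":[0,0,0],"travel":[0.009,0.002,0.002],"fingers":1}
    - {"delta_rot":[0,0,0],"travel":[0,0,0],"fingers":1}
    - {"delta_rot":[0,0,0],"travel":[0,0,0],"fingers":1}
    - {"delta_rot":[0,0,0],"travel":[0,0,0],"fingers":1}

```text
clock: 24.25
tcp_pos: [0.5716, 0.0098, 0.0171]
orientation: [-0.001, -0.144, 0.99, 0.0]
wrist_force: [-9.8, -4.6, -1.8]
finger_gap: 0.0478
grip_force: 83.1
```

```bash
python3 f.py
```

```text
F along -10.26 lat -1.60 z -1.20 sd [0.36 0.5  0.32] M [-0.906  1.844 -0.188]
pos along 0.55057 lat -0.15406 z 0.01708 yaw 0.2884 [-0.0017  0.0006] 24.6 83.13922762870789
```

Request:
carry_out:
  series:
    - {"delta_rot":[0,0,0],"travel":[0,0,0],"fingers":1}
    - {"delta_rot":[0,0,0],"travel":[0,0,0],"fingers":1}
    - {"delta_rot":[0,0,0],"travel":[0,0,0],"fingers":1}
    - {"delta_rot":[0,0,0],"travel":[0,0,0],"fingers":1}
    - {"delta_rot":[0,0,0],"travel":[0,0,0],"fingers":1}

```text
clock: 25.28
tcp_pos: [0.5716, 0.0098, 0.0171]
orientation: [-0.001, -0.144, 0.99, 0.0]
wrist_force: [-9.0, -4.3, -1.4]
finger_gap: 0.048
grip_force: 83.1
```

Request:
carry_out:
  series:
    - {"delta_rot":[0,0,0],"travel":[0,0,0],"fingers":1}
    - {"delta_rot":[0,0,0],"travel":[0,0,0],"fingers":1}
    - {"delta_rot":[0,0,0],"travel":[0,0,0],"fingers":1}
    - {"delta_rot":[0,0,0],"travel":[0,0,0],"fingers":1}
    - {"delta_rot":[0,0,0],"travel":[0,0,0],"fingers":1}

```text
clock: 25.9
tcp_pos: [0.5716, 0.0098, 0.0171]
orientation: [-0.001, -0.144, 0.99, 0.0]
wrist_force: [-9.0, -3.4, -1.2]
finger_gap: 0.0482
grip_force: 83.1
```

Request:
carry_out:
  series:
    - {"delta_rot":[0,0,0],"travel":[0,0,0],"fingers":1}
    - {"delta_rot":[0,0,0],"travel":[0,0,0],"fingers":1}
    - {"delta_rot":[0,0,0],"travel":[0,0,0],"fingers":1}
    - {"delta_rot":[0,0,0],"travel":[0,0,0],"fingers":1}
    - {"delta_rot":[0,0,0],"travel":[0,0,0],"fingers":1}

```text
clock: 26.52
tcp_pos: [0.5716, 0.0098, 0.0171]
orientation: [-0.001, -0.144, 0.99, 0.0]
wrist_force: [-9.1, -4.9, -1.3]
finger_gap: 0.0483
grip_force: 83.1
```

Request:
carry_out:
  series:
    - {"delta_rot":[0,0,0],"travel":[0,0,0],"fingers":1}
    - {"delta_rot":[0,0,0],"travel":[0,0,0],"fingers":1}
    - {"delta_rot":[0,0,0],"travel":[0,0,0],"fingers":1}
    - {"delta_rot":[0,0,0],"travel":[0,0,0],"fingers":1}
    - {"delta_rot":[0,0,0],"travel":[0,0,0],"fingers":1}

```text
clock: 27.15
tcp_pos: [0.5716, 0.0098, 0.017]
orientation: [-0.001, -0.144, 0.99, 0.0]
wrist_force: [-8.6, -4.4, -1.2]
finger_gap: 0.0479
grip_force: 83.1
```

```bash
python3 f.py; python3 snap.py w7; python3 -c "
import cv2;a=cv2.imread('pics/w7.png');cv2.imwrite('pics/w7b.png',cv2.resize(a,(784,588),interpolation=cv2.INTER_CUBIC))"
```

```text
F along -10.22 lat -1.44 z -1.00 sd [0.45 0.61 0.64] M [-0.917  1.855 -0.207]
pos along 0.55057 lat -0.15406 z 0.01708 yaw 0.2884 [-0.0016  0.0006] 27.5 83.13889861106873
[0.57160192 0.00980498 0.01704512] [-9.18354208 -4.40491047 -0.87014762]
```

View pics/w7b.png

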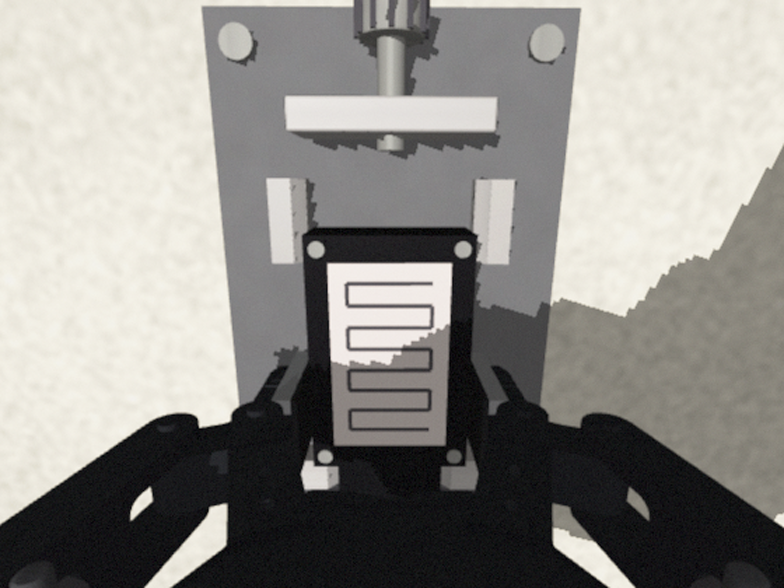

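w7: carrier has not slipped in the grip. It is square between the rails, moved forward, and pressed on the bar at a steady 10 N or so.

```bash
python3 -c "
from workcell import env
print(env.hand_in())"
```

```text
the job is handed in; nothing more can be done
None
```

The carrier sits flat and square in the pocket with its nose on the port bar; I held a steady push of about 10 N (10.2 N at the wrist) for roughly 3 s, and the job is handed in with the arm still gripping and pushing.

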